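# Hang the ultrasonic cleaner's basket on the drip hook with the lifter

### The job

The jewellery in the ultrasonic cleaner is clean: take the two-pronged lifter out of its wooden caddy, catch the basket's bar with it and lift the basket out of the tank, then hang the basket by its bar in the drip stand's hook so that it hangs freely and nearly upright over the tray, and stand the lifter upright in its caddy again. Handle the basket only with the lifter, never with the gripper or arm, keep it from tipping over, and leave the other things on the bench where they are.

Things in the scene. Friction and masses are not known exactly. Their poses are not given: they have to be found in the camera images.
- lifter_grip (a point): centre of the lifter's dark wooden grip, a square block 20 x 20 mm (x, y) and 50 high, 110 mm above the underside of the lifter's prongs. This is where the lifter is gripped, from above. The axes are the lifter's own: z up when it stands, x towards the open side of its prongs (towards the tips)
- lifter: steel lifter, 135 high, 150 g, standing upright in the caddy on its two J-shaped prongs (8 wide, at y = -30 and +30 mm). Origin: underside, straight below the centre of the grip. A cross plate joins the prongs' stems 55 to 61 mm above the underside (x -13 to +7, y -34 to +34); a 10 mm shaft leads from it up to the grip
- lifter_throat (a point): middle point between the two prongs where a 6 mm bar's axis lies when carried: 9 mm above the lifter's underside, 101 straight below lifter_grip. Axes as the lifter's. Each prong, from the side: stem at x -13 to -7; flat throat floor 3 mm below this point, x -7 to +7; tip at x +7 to +13, its top 9 mm above this point. Throat open upwards; prongs 6 thick below the floor
- caddy: open-topped wooden caddy fixed to the bench, inside 44 x 86 mm (x, y), floor 5 thick, walls 45 high. Origin: centre of its underside. The lifter stands in it with its own x along the caddy's x
- cleaner: grey ultrasonic cleaner fixed to the bench, 140 x 180 x 80 mm, with an open steel tank, inside 96 x 130 mm (x, y), floor at 25 mm height, rim at 80. Origin: centre of its underside; x points away from its control panel
- basket: steel wire basket with a few rings in it, 80 x 112 mm (x, y), 45 high, about 200 g, standing in the tank. Origin: centre of its underside, z up. A rigid bail rises from the middles of its two short sides (at y = -53 and +53)
- basket_bar (a point): middle of the bail's straight horizontal bar, 6 mm thick, running along the basket's y, 100 mm clear between the uprights, 105 mm above the basket's underside; between the basket's rim and the bar there is 57 mm of free height. Axes as the basket's; front and back are alike
- stand: dark steel drip stand fixed to the bench: base 110 wide with a shallow tray (18 high), a post 72 mm behind the hook (at x = +72 mm, 164 high) and a level arm 16 wide that runs from it towards -x and ends in the upturned hook. Origin: on the bench straight below the hook's throat; the hook's tip points to -x, the open side from which the bar must come
- hook_throat (a point): where the middle of the basket's bar lies once hung: 165 mm above the bench, 3 mm above the throat's flat floor. The throat is a gap of 26 mm along x between the tip (x -18 to -13, top 11 mm above this point) and a back stop of the same height (x +13 to +18); the hook is 16 wide in y. Axes as the stand's: x from the tip to the post; the bar must lie along y
- jar: amber glass jar with steel lid, 50 across, 60 high (bystander); origin: on its underside
- doming_block: steel cube of 50 mm with round dimples (bystander); origin: on its underside
- hammer: small hammer, 200 long, lying flat (bystander); origin: on its underside
- dividers: brass dividers, about 130 long, 8 thick, lying flat (bystander); origin: on its underside
Not all that is in view belongs to the job. Leave any blue, turquoise or yellow look-alike of the lifter alone.

How it is judged (in metres and radians):
On the way, in this order (a step that is already met when the one before it is completed fails the run):
1. the lifter is lifted out of its caddy (z of lifter in the frame of caddy above 0.05 m), for 0.1 s.
2. the basket is lifted out of the tank on the lifter (z of basket_bar in the frame of cleaner above 0.18 m and contact force between basket and lifter above 0.5 N), for 0.2 s.
3. the basket's bar lies in the hook's throat, carried by the stand and free of the lifter (x of basket_bar in the frame of hook_throat between -0.014 and 0.014 m and y of basket_bar in the frame of hook_throat between -0.025 and 0.025 m and z of basket_bar in the frame of hook_throat between -0.006 and 0.006 m and contact force between basket and stand above 0.3 N and contact force between basket and lifter below 0.1 N and angle between basket's own z axis and vertical below 0.3 rad), for 0.3 s.
4. the lifter stands in its caddy again (x of lifter in the frame of caddy between -0.018 and 0.018 m and y of lifter in the frame of caddy between -0.018 and 0.018 m and z of lifter in the frame of caddy below 0.012 m and angle between lifter's own z axis and vertical below 0.2 rad), for 0.2 s.
At the end, for the whole second after the job is handed in: The bar lies in the throat (within 14 mm along, 25 across, 6 in height), borne by the stand only, basket tilted < 0.3 rad, at rest (< 0.04 m/s, 0.5 rad/s); the lifter stands on the caddy floor (within 18 mm of centre in x and y, underside < 12 mm up, tilt < 0.2 rad, < 0.03 m/s) (all of step 3 and all of step 4 and linear speed of basket below 0.04 m/s and angular speed of basket below 0.5 rad/s and linear speed of lifter below 0.03 m/s); the robot touches nothing.
It fails at once if the gripper or arm touches the basket (contact force between any of the fingers, the arm and basket above 0.5 N).
It fails at once if the basket is tipped by more than 0.6 rad (angle between basket's own z axis and vertical above 0.6 rad).
It fails at once if the jar, doming block, hammer or dividers is moved by more than 30 mm (distance of any of jar, doming_block, hammer, dividers from where it was at the start of the episode above 0.03 m).
It also fails if it takes over 72 s, if anything falls off the work surface, if the arm or the gripper's body presses on something with over 40 N, if the wrist force passes 120 N, or if a joint passes its speed limit or range.

### The arm

A 6-joint arm with a two-finger parallel gripper is mounted at the origin on the work surface. World frame = base frame: x ahead of the robot, y to its left, z up, the work surface at z = 0. Lengths are in m, angles in degrees, forces in N, time in s.
With the tool pointing down it reaches from about 0.3 to 0.75 m from the base axis. Payload 8.5 kg.
Tool frame: the origin (TCP) lies at the very end of the fingers, on their centre line; the grasp point (between the pads) lies 19 mm behind it (env.tcp_to_grasp is the distance from the TCP to the grasp point, in m); z points along the fingers, y is the line along which they close (so a half turn about z gives the same grasp; the last joint's range is limited). The gripper opens to 85 mm and grips with 20 to 120 N. Pads are 22 mm wide; open, the fingers measure 114 mm over their backs; the gripper's body (76 mm by 85 mm) begins 54 mm behind the grasp point. The pads swing forward as they close: fully open they stand 13 mm farther back than shut.
Start: joints at [-12.336, 21.807, 74.336, -0, 83.858, -12.336], TCP at [0.55, 0, 0.197] pointing down, gripper open.
Joint ranges: [-178.18, 178.18], [-50.72, 133.34], [12.68, 142.11], [-81.47, 261.47], [9.98, 163.14], [-165.26, 165.26]. Speed limits (degrees/s): [136.94, 136.94, 180, 180, 180, 180].

### API

Orientations are given as a 3x3 rotation matrix whose columns are the frame's x, y, z axes.
In Python, from rig import status, get_image, env gives the robot as it stands.
- The arm moves only by the shell command python3 -m handwheel 'ROWS' [FORCE]. ROWS is text: rows parted by semicolons, each of 7 numbers parted by spaces: the shift along the world's x, y, z in cm, then the turn, a rotation vector about the world's x, y, z in degrees, then the opening, from 0 (shut) to 1 (fully open). In form: dx dy dz wx wy wz gripper; .... A call has 1 to 8 rows; each row is the pose to reach, as a shift and turn from the pose commanded when the call began; what a row does not reach only later rows make up. A row lasts 1/12 s, in which the tool goes at most 41.7 mm and 7.16 degrees, less where a joint would pass 70% of its speed; a pose out of reach is approached as far as the arm can. A call with a gripper value outside its range is refused whole. The fingers move at their own pace and stop on an object; FORCE is the grip in N (left out, the last holds). Time passes only in rows, so rows that repeat a pose let the fingers close. It gives the time, the measured TCP pose, the force, the opening and the grip force at its end, in the units of the state.
- status.observe(): the state, without advancing time (a new reading comes with each control period).
- get_image(name): name is "scene" or "side" or "wrist"; returns a dict with "color" (420x560x3 uint8, red, green, blue), "vertical_fov" (degrees; the focal length in pixels is half the picture's height over the tangent of half this angle, whatever the lens; pixels are square), "cx", "cy" (the principal point, pixels), "xyz" and "orientation" of the camera in the world. Camera axes: x right, y down, z forward; pixel columns grow to the right and rows downward; lengths in m; the calibration is good to about 2 mm. The wrist camera is an equidistant fisheye: a pixel r from the principal point sees the ray r / f radians off the axis. A picture is of the moment at which its call begins. There is no depth.
- env.close_job(): hands the job in; it is judged then, once.
The state is a dict: "time_s": time; "q": joint angles; "qvel": joint speeds; "joint_efforts": joint torques, N m; "position": TCP position; "tool_rot": TCP orientation; "ft_force": force on the tool from outside, world axes, zero at the start; "wrist_torque": the same for the moment, N m; "grip_width": finger opening in m; "gripper_force": force on a finger pad.
Only numpy, scipy, OpenCV 4.12 (cv2) and the standard library are available. Lean on these libraries where they do the work, as an engineer would, in place of code of your own. Each camera call takes 0.05 s, during which the arm holds its last target. There are 200 camera calls.

## Working session

There is one attempt and no reset: what is moved stays moved. The work goes in short steps, Python scripts to look and compute and a shell command to move; the robot and the scene stay as the last step left them, time stands still between calls to the robot, and variables do not carry over. Pictures are saved under pics/ and viewed, at most 10 in all, crops included, and the job is handed in when it is done.

```bash
ls; mkdir -p pics
cat > h.py <<'E'
import numpy as np, cv2
from rig import status, get_image, env
def snap(n,f):
    im=get_image(n); np.save(f'pics/{f}.npy',im,allow_pickle=True); cv2.imwrite(f'pics/{f}.png',im['color'][:,:,::-1]); return im
def load(f): return np.load(f'pics/{f}.npy',allow_pickle=True).item()
def ray(im,u,v,fish=False):
    f=210/np.tan(np.radians(im['vertical_fov'])/2)
    x,y=u-im['cx'],v-im['cy']
    if fish:
        r=np.hypot(x,y)+1e-9; t=r/f; d=np.array([x/r*np.sin(t),y/r*np.sin(t),np.cos(t)])
    else: d=np.array([x/f,y/f,1.])
    d=np.array(im['orientation'])@d; return np.array(im['xyz']),d/np.linalg.norm(d)
def onz(im,u,v,z,fish=False):
    o,d=ray(im,u,v,fish); return o+d*(z-o[2])/d[2]
def tri(*rs):
    A=np.zeros((3,3));b=np.zeros(3)
    for o,d in rs:
        P=np.eye(3)-np.outer(d,d);A+=P;b+=P@o
    p=np.linalg.solve(A,b); return p,[np.linalg.norm((np.eye(3)-np.outer(d,d))@(p-o)) for o,d in rs]
E
python3 - <<'E'
from h import *
ims=[snap(n,n+'0') for n in('scene','side','wrist')]
for i in ims: print(i['vertical_fov'],i['cx'],i['cy'],np.round(i['xyz'],3),np.round(i['orientation'],2).tolist())
a=np.hstack([ims[0]['color'],ims[1]['color']]);
E
```

```text
pics
50.062154073364134 276.9779170329533 221.08235990538944 [ 1.184 -0.47   0.855] [[0.64, 0.53, -0.56], [0.77, -0.44, 0.46], [-0.0, -0.72, -0.69]]
53.61665993421977 279.254734718367 213.75307948720456 [ 0.321 -0.548  0.773] [[0.92, -0.28, 0.27], [-0.39, -0.66, 0.64], [0.0, -0.7, -0.71]]
65.70646984690485 280.20013434530506 219.48638532134882 [0.55  0.07  0.373] [[1.0, -0.0, -0.0], [-0.0, -0.96, -0.28], [-0.0, 0.28, -0.96]]
```

View pics/scene0.png

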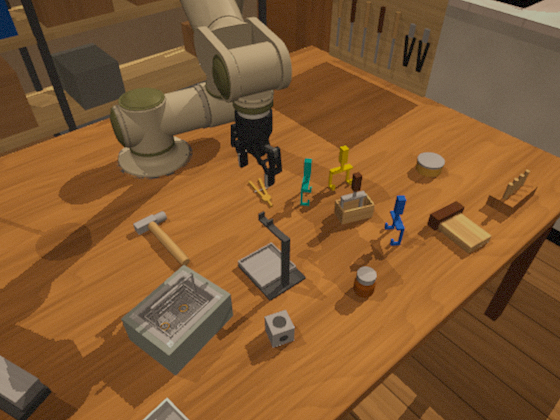

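View pics/side0.png

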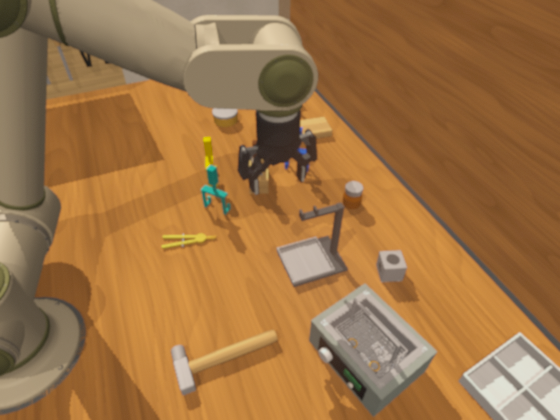

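View pics/wrist0.png

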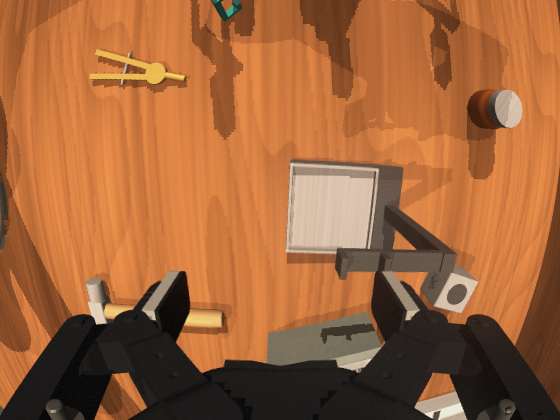

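The scene view shows the lifter in the caddy (grip ~(356,183)), the stand hook ~(265,218), and the cleaner with basket ~(178,310). The side view has the caddy hidden behind the gripper. The wrist view shows the hook at (345,262) and the tray at (335,205). I'll get rough positions, then enlarge.

Run:
```python
from h import *
s=load('scene0');d=load('side0');w=load('wrist0')
for n,u,v,z in [('grip',356,183,.115),('caddy',354,208,.045),('hook',265,218,.165),('cleaner',178,310,.08),('post',286,240,.164),('jar',366,275,.06),('block',280,325,.05),('blue',399,215,.06),('turq',307,180,.06),('yel',343,165,.06)]: print(n,np.round(onz(s,u,v,z),3))
for n,u,v,z in [('hookw',345,258,.165),('postw',440,262,.164)]: print(n,np.round(onz(w,u,v,z,True),3))
for n,u,v,z in [('hookside',308,213,.165),('cleaner',371,345,.08)]: print(n,np.round(onz(d,u,v,z),3))
a=cv2.resize(s['color'][255:375,115:245],None,fx=3,fy=3,interpolation=2)
b=cv2.resize(s['color'][160:280,235:375],None,fx=2.8,fy=3,interpolation=2)
c=cv2.resize(d['color'][275:410,300:440],None,fx=2.8,fy=2.8/1.05*.63,interpolation=2)
cv2.imwrite('pics/c1.png',np.hstack([a,b])[:,:,::-1])
```

```text
grip [0.611 0.28  0.115]
caddy [0.626 0.267 0.045]
hook [ 0.603 -0.019  0.165]
cleaner [ 0.632 -0.276  0.08 ]
post [ 0.685 -0.027  0.164]
jar [0.811 0.106 0.06 ]
block [ 0.781 -0.125  0.05 ]
blue [0.731 0.323 0.06 ]
turq [0.469 0.239 0.06 ]
yel [0.486 0.369 0.06 ]
hookw [ 0.595 -0.019  0.165]
postw [ 0.672 -0.025  0.164]
hookside [ 0.608 -0.021  0.165]
cleaner [ 0.609 -0.288  0.08 ]
```

View pics/c1.png

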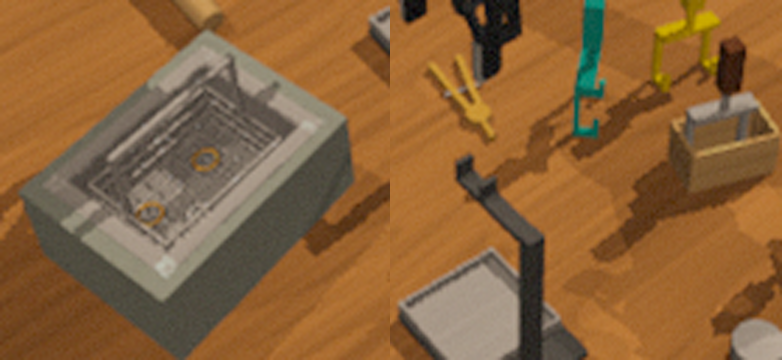

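Left crop: the basket bar shines from scene pixel (152,308) to (192,275). Right crop: the lifter's grip is at about (357,181), its prong opening not visible yet, and the hook is toward the upper left. I'll fly over the caddy with the wrist camera.

```bash
python3 -m handwheel '2 3 2 0 0 0 1; 3 6 3 0 0 0 1; 4 9 4 0 0 0 1; 5 12 5 0 0 0 1; 6 13 6 0 0 0 1;6 13 6 0 0 0 1;6 13 6 0 0 0 1'
python3 - <<'E'
from h import *
snap('wrist','w1'); snap('side','d1')
E
python3 -m handwheel '-2 2 0 0 0 0 1; -4 4 0 0 0 0 1; -6 6 0 0 0 0 1; -8 8 0 0 0 0 1; -8 8 0 0 0 0 1;-8 8 0 0 0 0 1'
python3 - <<'E'
from h import *
a=snap('wrist','w2')['color']; b=load('w1')['color']; d=load('d1')['color']
cv2.imwrite('pics/c2.png',cv2.resize(np.hstack([b[:300],a[:300]]),(800,214*1),interpolation=3)[:,:,::-1])
x=cv2.resize(d[:,160:360],(400,600)[::1] if 0 else (286,600))
y=np.vstack([cv2.resize(b[:320],(514,294)),cv2.resize(a[:320],(514,294)),np.zeros((12,514,3),np.uint8)])
cv2.imwrite('pics/c2.png',np.hstack([y,x])[:,:,::-1])
E
```

```text
time_s: 0.73
position: [0.61, 0.1302, 0.2568]
tool_rot: [[-0.001, 1.0, -0.0], [1.0, 0.001, -0.0], [-0.0, -0.0, -1.0]]
ft_force: [0.7, 0.2, -0.0]
grip_width: 0.085
gripper_force: 0.0
time_s: 1.33
position: [0.5291, 0.2098, 0.2574]
tool_rot: [[-0.001, 1.0, -0.0], [1.0, 0.001, -0.0], [-0.0, -0.0, -1.0]]
ft_force: [0.6, -0.5, -0.5]
grip_width: 0.0855
gripper_force: 0.0
```

View pics/c2.png

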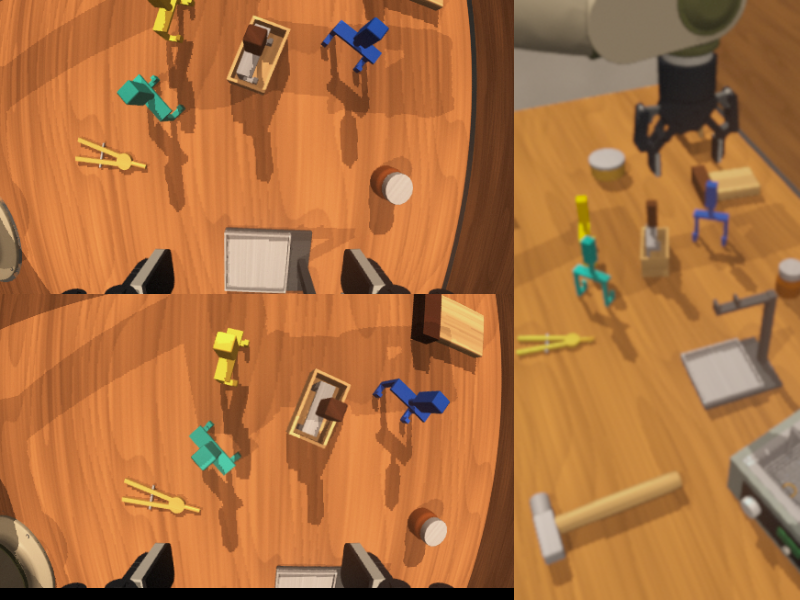

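The caddy with the lifter lies between the yellow and turquoise look-alikes and the blue one (w1 grip ≈ (278,41), w2 ≈ (360,124)). I'll take a closer view from almost overhead, to see the tip side.

```bash
python3 -m handwheel '3 0 -1 0 0 0 1; 6 0 -3 0 0 0 1; 9 0 -5 0 0 0 1; 9 0 -6 0 0 0 1; 9 0 -6 0 0 0 1;9 0 -6 0 0 0 1'
python3 - <<'E'
from h import *
a=snap('wrist','w3')['color']
cv2.imwrite('pics/c3.png',cv2.resize(a[20:220,180:420],(720,600),interpolation=2)[:,:,::-1])
E
```

```text
time_s: 1.88
position: [0.62, 0.2089, 0.1969]
tool_rot: [[0.001, 1.0, -0.002], [1.0, -0.001, -0.0], [-0.0, -0.002, -1.0]]
ft_force: [-0.3, 1.1, 1.0]
grip_width: 0.0853
gripper_force: 0.0
```

View pics/c3.png

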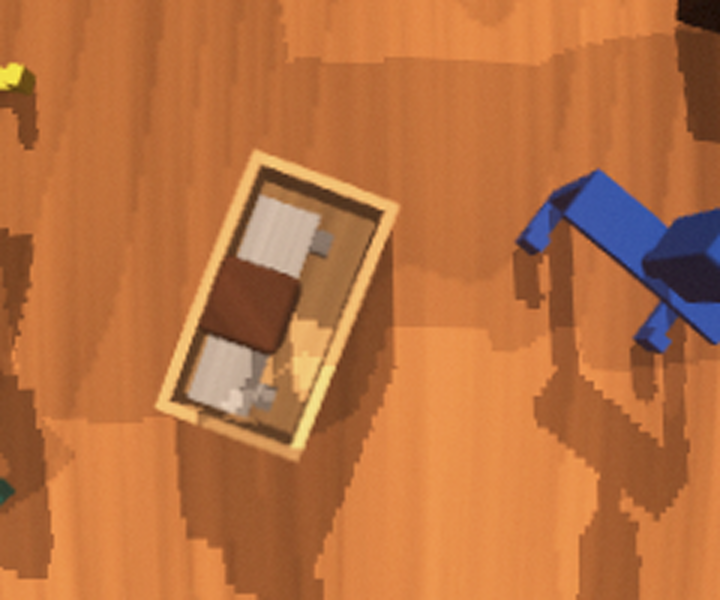

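The prong tips ((287,101) and (267,153) in w3) sit on the right-hand side, so the lifter's +x points to world right and slightly down. Next I'll measure the grip, plate and caddy.

```bash
cat > m1.py <<'E'
from h import *
R=[]
def corners(f,box):
    im=load(f);c=im['color'];x0,y0,x1,y1=box
    hsv=cv2.cvtColor(c,cv2.COLOR_RGB2HSV)
    r,g,b=[c[...,i].astype(int) for i in range(3)]
    m=((r>b+15)&(r<125)&(g<0.58*r)&(hsv[...,1]>110)).astype(np.uint8)
    k=np.zeros_like(m);k[y0:y1,x0:x1]=m[y0:y1,x0:x1]
    n,l,s,ce=cv2.connectedComponentsWithStats(k)
    i=1+np.argmax(s[1:,4]);ct=cv2.findContours((l==i).astype(np.uint8),0,1)[0][0]
    print(f,s[i],ce[i],cv2.minAreaRect(ct));R.append(ray(im,*ce[i],True))
corners('w1',(255,10,300,65));corners('w2',(340,95,385,150));corners('w3',(245,100,283,140))
p,e=tri(*R);print('grip blob',p,e)
w=load('w3'); P=lambda x,y,z: onz(w,x/3+180-1/3,y/3+20-1/3,z,True)
C=np.array([P(*q,.045) for q in[(256,150),(400,205),(298,460),(157,408)]])
print('caddy',C.mean(0),[np.linalg.norm(C[i]-C[i-1]) for i in range(4)],np.degrees(np.arctan2(*(C[1]-C[0]+C[2]-C[3])[[1,0]])),np.degrees(np.arctan2(*(C[1]-C[2]+C[0]-C[3])[[1,0]])))
G=np.array([P(*q,.135+.005) for q in[(238,258),(302,280),(278,355),(203,333)]])
print('grip top?',G.mean(0),[np.linalg.norm(G[i]-G[i-1]) for i in range(4)])
L=np.array([P(*q,.066) for q in[(262,196),(321,215),(246,410),(187,393)]])
print('plate',L.mean(0),[np.linalg.norm(L[i]-L[i-1]) for i in range(4)],np.degrees(np.arctan2(*(L[1]-L[0]+L[2]-L[3])[[1,0]])),np.degrees(np.arctan2(*(L[0]-L[3]+L[1]-L[2])[[1,0]])))
for q in[(320,243),(264,398)]: print('tip',P(*q,.023))
E
python3 m1.py
```

```text
w1 [265  27  26  33 502] [277.66135458  40.2689243 ] ((277.1340026855469, 42.55155944824219), (24.482370376586914, 28.215755462646484), 21.037511825561523)
w2 [348 113  30  27 456] [364.36184211 124.86184211] ((361.71136474609375, 124.64949798583984), (29.648107528686523, 21.93147850036621), 23.96249008178711)
w3 [247 105  32  32 681] [262.73421439 121.11600587] ((262.8830871582031, 121.16461944580078), (26.736549377441406, 26.570140838623047), 19.440034866333008)
grip blob [0.60798062 0.2836593  0.13084317] [np.float64(0.0005069924905503867), np.float64(0.0005792577837821602), np.float64(0.0004168048341451628)]
caddy [0.61222249 0.28509138 0.045     ] [np.float64(0.09338896700688169), np.float64(0.05106163883187626), np.float64(0.0930120545571975), np.float64(0.050978510752325255)] -21.259596602006607 68.61582392994508
grip top? [0.60945733 0.28308443 0.14      ] [np.float64(0.019713152748196593), np.float64(0.01596270434428926), np.float64(0.01878762743317073), np.float64(0.01857383213690444)]
plate [0.60543389 0.28528337 0.066     ] [np.float64(0.06644442218131147), np.float64(0.019202536422445692), np.float64(0.06584541334794063), np.float64(0.01940535777699294)] -17.84106369578953 68.91497793823208
tip [0.62688824 0.30764944 0.023     ]
tip [0.60683581 0.25199423 0.023     ]
```

Grip is at (0.608, 0.2836), yaw −21°, and the plate, tips and blob agree within 1–2 mm. Now the wrist views over the stand and the cleaner.

```bash
python3 -m handwheel '0 -3 3 0 0 0 1; -1 -7 7 0 0 0 1; -2 -11 8 0 0 0 1; -2 -15 8 0 0 0 1; -3 -19 8 0 0 0 1; -3 -23 8 0 0 0 1; -3 -25 8 0 0 0 1;-3 -25 8 0 0 0 1' | head -2
python3 -m handwheel '0 0 0 0 0 0 1'|head -2; python3 -c "
from h import *
snap('wrist','w4')"
python3 -m handwheel '0 -4 0 0 0 0 1; 0 -8 0 0 0 0 1; 0 -12 0 0 0 0 1; 0 -16 0 0 0 0 1; 0 -20 0 0 0 0 1; 0 -23 0 0 0 0 1; 0 -23 0 0 0 0 1;0 -23 0 0 0 0 1' | head -2
python3 - <<'E'
from h import *
a=snap('wrist','w5')['color'];snap('side','d5');snap('scene','s5'); b=load('w4')['color']
cv2.imwrite('pics/c4.png',np.vstack([cv2.resize(b[:250,170:450],(672,600),interpolation=2)[:0],np.hstack([cv2.resize(b[60:310,200:400],(400,500),interpolation=2),cv2.resize(a[60:310,180:380],(400,500),interpolation=2)])])[:,:,::-1])
E
```

```text
time_s: 2.6
position: [0.5892, -0.0452, 0.2793]
time_s: 2.68
position: [0.5895, -0.0413, 0.2791]
time_s: 3.4
position: [0.5902, -0.2699, 0.2775]Traceback (most recent call last):
  File "<stdin>", line 3, in <module>
    return _nx.concatenate(arrs, 0, dtype=dtype, casting=casting)
           ~~~~~~~~~~~~~~~^^^^^^^^^^^^^^^^^^^^^^^^^^^^^^^^^^^^^^^
ValueError: all the input array dimensions except for the concatenation axis must match exactly, but along dimension 1, the array at index 0 has size 672 and the array at index 1 has size 800
```

Run:
```python
from h import *
a=load('w5')['color']; b=load('w4')['color']
cv2.imwrite('pics/c4.png',np.hstack([cv2.resize(b[60:310,240:440],(400,500),interpolation=2),cv2.resize(a[60:310,200:400],(400,500),interpolation=2)])[:,:,::-1])
```

```text
(no output)
```

View pics/c4.png

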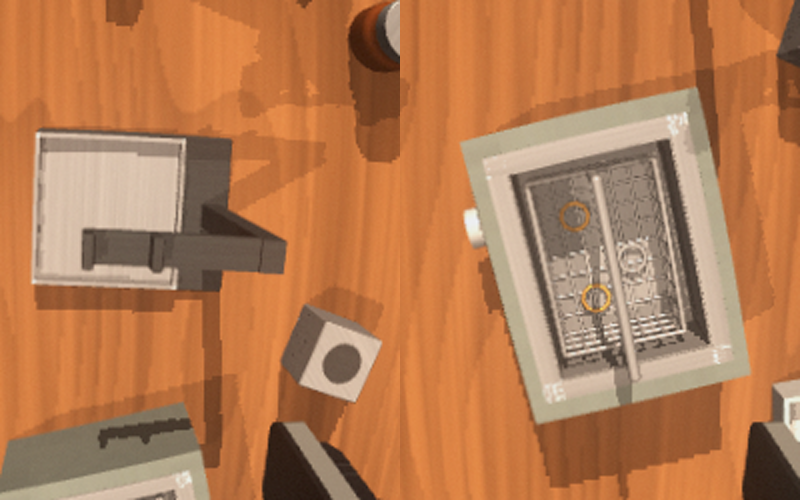

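Left: the hook tip is at crop (88,249) and the back stop at (156,251), with the arm end at (272,257). Right: the bar runs from (598,178) to (634,382), inside the tilted cleaner (knob/panel on the left). I'll measure these across views.

```bash
cat > m2.py <<'E'
from h import *
w4=load('w4');w5=load('w5');s=load('s5');d=load('d5');w0=load('wrist0')
P=lambda x,y,z:onz(w4,x/2+240,y/2+60,z,True)
Q=lambda x,y,z:onz(w5,x/2+200,y/2+60,z,True)
t,b=P(88.5,249,.176),P(156,251,.176);e=P(284,256,.164)
print('tip',t,'stop',b,'gap',np.linalg.norm(b-t),'postend',e, 'yaw',np.degrees(np.arctan2(*(b-t)[[1,0]])),np.degrees(np.arctan2(*(e-t)[[1,0]])))
T=np.array([P(*q,.018) for q in[(37,131),(187,138),(180,290),(33,282)]]);print('tray',T.mean(0),np.degrees(np.arctan2(*(T[1]-T[0]+T[2]-T[3])[[1,0]])),np.degrees(np.arctan2(*(T[0]-T[3]+T[1]-T[2])[[1,0]]))-90)
# cross view height: tip centre in scene0
for a,q in(('tip',(88.5,249)),):
    print('tri w4-s0 tip',tri(ray(w4,q[0]/2+240,q[1]/2+60,True),ray(load('scene0'),262.5,214)))
A,B=Q(198,178,.13),Q(234,382,.13)
print('bar ends',A,B,np.linalg.norm(A-B),'mid',(A+B)/2,'dir',np.degrees(np.arctan2(*(A-B)[[1,0]])))
K=np.array([Q(*q,.08) for q in[(61,143),(296,88),(348,374),(140,422)]])
print('cleaner',K.mean(0),[np.linalg.norm(K[i]-K[i-1]) for i in range(4)],np.degrees(np.arctan2(*(K[1]-K[0]+K[2]-K[3])[[1,0]])))
for f,q in(('s5',((152,308),(192,275))),): 
    for k,(u,v) in enumerate(q):
        print('tri',tri(ray(w5,(198,234)[1-k]/2+200,(178,382)[1-k]/2+60,True),ray(load(f),u,v)))
sc=s['color'];dc=d['color'];print(d['xyz'])
cv2.imwrite('pics/c5.png',np.hstack([cv2.resize(sc[255:355,130:230],(400,400),interpolation=2),cv2.resize(sc[190:290,220:320],(400,400),interpolation=2)])[:,:,::-1])
E
python3 m2.py
```

```text
tip [ 0.59368994 -0.02088225  0.176     ] stop [ 0.62325179 -0.02176264  0.176     ] gap 0.029574952428118195 postend [ 0.6860409  -0.02568706  0.164     ] yaw -1.7058493068284946 -2.9782857011434802
tray [ 0.61059196 -0.02297771  0.018     ] -2.8869497246716196 -1.8132135186690022
tri w4-s0 tip (array([ 0.59454913, -0.02072353,  0.17207707]), [np.float64(0.0011657323583341484), np.float64(0.001165732358334186)])
bar ends [ 0.60932566 -0.22137956  0.13      ] [ 0.63012838 -0.32948081  0.13      ] 0.1100846699632806 mid [ 0.61972702 -0.27543019  0.13      ] dir 100.89269423488622
cleaner [ 0.62237509 -0.2742254   0.08      ] [np.float64(0.1782875082265348), np.float64(0.1383369854722224), np.float64(0.17882421150191116), np.float64(0.13552148982329168)] 13.51865712261845
tri (array([ 0.63092069, -0.32701087,  0.13173427]), [np.float64(0.001965856910296305), np.float64(0.0019658569102963723)])
tri (array([ 0.60956229, -0.22109743,  0.12889042]), [np.float64(0.000395580879253873), np.float64(0.0003955808792538994)])
[ 0.32137311 -0.54775786  0.77255014]
```

View pics/c5.png

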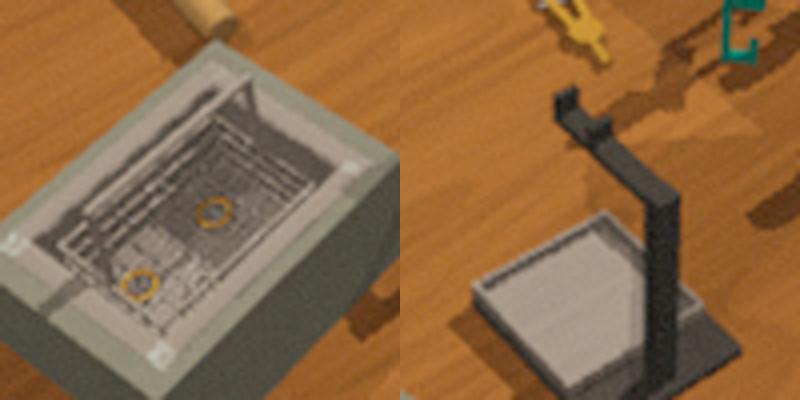

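Bar mid is (0.620, −0.275, 0.13), basket yaw 10.9°. The hook throat is about (0.6085, −0.021), yaw −2.5°. Heights triangulate to 0.129–0.132 and 0.172 (expected 0.13 and 0.176), and the cleaner measures 138×178. Now I'll grasp the lifter.

```bash
python3 -m handwheel '0 4 0 0 0 0 1; 0 8 0 0 0 0 1; 0 12 0 0 0 0 1; 0 16 0 0 0 0 1; 0 20 0 0 0 0 1; 0 24 0 0 0 0 1; 0 28 0 0 0 0 1;0 32 0 0 0 0 1' | head -2
python3 -m handwheel '0 4 0 0 0 -5 1; 0.5 8 -1 0 0 -10 1; 1 12 -3 0 0 -15 1; 1.5 16 -5 0 0 -20 1; 1.8 20 -7 0 0 -21 1; 1.8 23 -8 0 0 -21 1; 1.8 23.4 -8 0 0 -21 1;1.8 23.4 -8 0 0 -21 1' 
python3 -m handwheel '0 0 0 0 0 0 1;0 0 0 0 0 0 1'
python3 - <<'E'
from h import *
a=snap('scene','s6')['color'];b=snap('side','d6')['color']
cv2.imwrite('pics/c6.png',np.hstack([cv2.resize(a[90:240,280:430],(400,400),interpolation=2),cv2.resize(b[60:260,180:380],(400,400),interpolation=2)])[:,:,::-1])
E
```

```text
time_s: 4.22
position: [0.589, 0.0536, 0.2782]
time_s: 4.88
position: [0.6062, 0.2876, 0.1966]
tool_rot: [[0.353, 0.936, -0.001], [0.936, -0.353, -0.0], [-0.001, -0.001, -1.0]]
ft_force: [-0.0, 0.6, 1.8]
grip_width: 0.0854
gripper_force: 0.0
time_s: 5.05
position: [0.608, 0.2835, 0.1986]
tool_rot: [[0.359, 0.933, 0.002], [0.933, -0.359, 0.0], [0.001, 0.002, -1.0]]
ft_force: [-0.4, -0.4, 0.1]
grip_width: 0.0856
gripper_force: 0.0
```

View pics/c6.png

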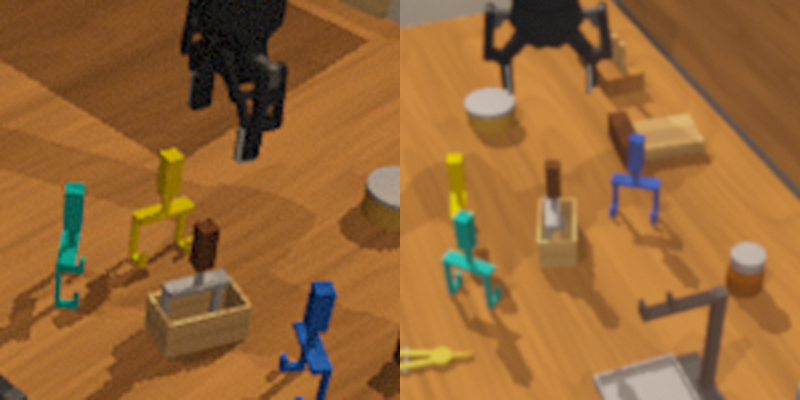

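Grip seen at scene ≈(357,174) and side ≈(256,141). A quick cross-check before descending.

Run:
```python
from h import *
s,d=load('s6'),load('d6')
print('grip top',tri(ray(s,357.2,174),ray(d,256.5,141.5)), 'grip mid',tri(ray(s,356.8,182),ray(d,256.5,149.5)))
```

```text
grip top (array([0.60861813, 0.28157307, 0.14202204]), [np.float64(0.0002722006603835609), np.float64(0.00027220066038363927)]) grip mid (array([0.60879304, 0.28483917, 0.11427449]), [np.float64(0.0001268033858084904), np.float64(0.00012680338580846022)])
```

```bash
python3 -m handwheel '0 0 -3 0 0 0 1;0 0 -6 0 0 0 1;0 0 -8 0 0 0 1;0 0 -10 0 0 0 1;0 0 -10 0 0 0 1;0 0 -10 0 0 0 1'|head -4
python3 -m handwheel '0 0 0 0 0 0 0;0 0 0 0 0 0 0;0 0 0 0 0 0 0;0 0 0 0 0 0 0;0 0 0 0 0 0 0;0 0 0 0 0 0 0;0 0 0 0 0 0 0;0 0 0 0 0 0 0' 80
```

```text
time_s: 5.65
position: [0.6081, 0.2832, 0.0976]
tool_rot: [[0.359, 0.933, -0.001], [0.933, -0.359, -0.0], [-0.0, -0.001, -1.0]]
ft_force: [0.1, -0.1, 0.0]
time_s: 6.32
position: [0.6083, 0.2842, 0.0981]
tool_rot: [[0.358, 0.934, 0.002], [0.934, -0.358, 0.001], [0.001, 0.001, -1.0]]
ft_force: [0.3, -0.5, 5.1]
grip_width: 0.0174
gripper_force: 79.0
```

```bash
python3 -m handwheel '0 0 1 0 0 0 0;0 0 3 0 0 0 0;0 0 6 0 0 0 0;0 0 9 0 0 0 0;0 0 12 0 0 0 0;0 0 15 0 0 0 0;0 0 18 0 0 0 0;0 0 20 0 0 0 0'
python3 -m handwheel '0 -2 0 0 0 4 0;0 -5 0 0 0 8 0;0 -9 0 0 0 12 0;0 -13 0 0 0 18 0;0 -16 0 0 0 18 0;0 -18 0 0 0 18 0;0 -18 0 0 0 18 0;0 -18 0 0 0 18 0'
python3 - <<'E'
from h import *
a=snap('scene','s7')['color'];b=snap('side','d7')['color']
cv2.imwrite('pics/c7.png',np.hstack([cv2.resize(a[70:270,230:430],(400,400),interpolation=2),cv2.resize(b[60:260,180:380],(400,400),interpolation=2)])[:,:,::-1])
E
```

```text
time_s: 6.98
position: [0.6078, 0.284, 0.3007]
tool_rot: [[0.358, 0.934, 0.003], [0.934, -0.358, 0.001], [0.002, 0.002, -1.0]]
ft_force: [-0.4, -0.9, -1.5]
grip_width: 0.0174
gripper_force: 78.5
time_s: 7.65
position: [0.6078, 0.1032, 0.2974]
tool_rot: [[0.054, 0.999, -0.001], [0.999, -0.054, 0.0], [0.0, -0.001, -1.0]]
ft_force: [0.5, 0.6, -1.6]
grip_width: 0.0172
gripper_force: 78.5
```

View pics/c7.png

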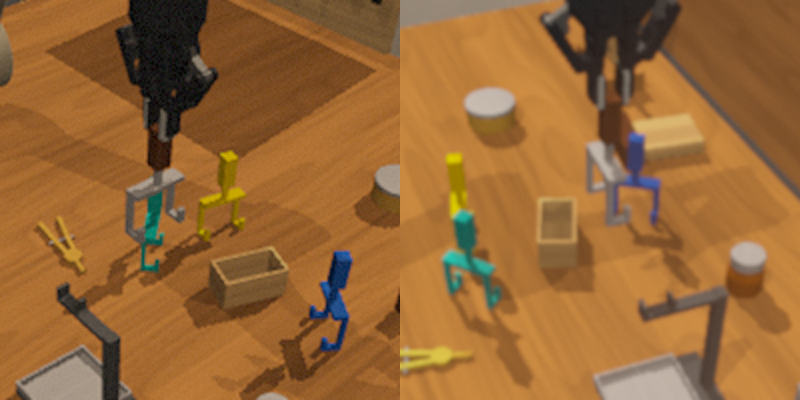

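The lifter hangs upright in the gripper at yaw ≈ −3°, tips toward +x. Plate at scene ≈(308,163) and side ≈(282,140); the −y prong tip at scene ≈(304,191), side ≈(291,166). I've now used all ten viewings, so from here I rely on numbers only.

Run:
```python
from h import *
s,d=load('s7'),load('d7')
print('plate',tri(ray(s,308,163),ray(d,282.5,140.5)))
print('tip-y',tri(ray(s,304,191),ray(d,291,166)))
# grip dark-brown block visible part & grey steel mask via change against earlier pictures
for f,g,(x0,y0,x1,y1) in(('s7','s5',(280,140,330,200)),('d7','d5',(265,110,305,180))):
    a,b=load(f)['color'].astype(int),load(g)['color'].astype(int)
    m=(np.abs(a-b).sum(2)>40)&(a.max(2)-a.min(2)<45)
    k=np.zeros(m.shape,np.uint8);k[y0:y1,x0:x1]=m[y0:y1,x0:x1]
    n,l,st,ce=cv2.connectedComponentsWithStats(k);i=1+np.argmax(st[1:,4]);print(f,st[i],ce[i])
    print('\n'.join(''.join('#' if c else '.' for c in r) for r in k[y0:y1:1,x0:x1]))
```

```text
plate (array([0.60531419, 0.10521527, 0.26057087]), [np.float64(0.0015171119471518375), np.float64(0.001517111947151843)])
tip-y (array([0.61831407, 0.08571682, 0.20088289]), [np.float64(0.0035574424608078715), np.float64(0.003557442460807716)])
s7 [293 140  29  52 541] [306.88354898 163.5323475 ]
.........................###.#######..............
........................###########...............
.........................####.#.###...............
.........................####.#####...............
........................#####.#####...............
........................######.####...............
........................###########...............
........................####.######...............
........................###.#######...............
........................######.#.##...............
........................####.######...............
........................###########...............
..........................#.###.###...............
..........................##.##...................
..............................##..................
...........................####...##
[... 4481 characters left out ...]
...
...................#####................
...................#####...##...........
...................###.#...###..........
..................####.....###..........
..................##.#...#####..........
..................##...#######..........
..................###########...........
..................###########...........
...................#######..............
....................#...................
........................................
........................................
........................................
........................................
........................................
........................................
........................................
```

Run:
```python
from h import *
s,d=load('s7'),load('d7')
print('tip-y top',tri(ray(s,300.7,184.3),ray(d,293,165)), 'exp .616,.074,.224')
print('low corner -y front',tri(ray(s,300.5,190.5),ray(d,287,170.5)))
for n,u,v,z in(('tip+y',320,174,.224),('tip-y',300.7,184.3,.224)): print(n,onz(s,u,v,z))
print(status.observe()['position'])
```

```text
tip-y top (array([0.61537142, 0.07443148, 0.2188081 ]), [np.float64(0.00138534503624598), np.float64(0.001385345036245992)]) exp .616,.074,.224
low corner -y front (array([0.60763426, 0.0840602 , 0.19476135]), [np.float64(0.0020962624287012887), np.float64(0.0020962624287012397)])
tip+y [0.61975161 0.13059589 0.224     ]
tip-y [0.61896533 0.07177831 0.224     ]
[0.60781151 0.10475176 0.29730511]
```

Tip positions agree with the prediction (throat = TCP − 83.5 mm). Moving to just behind the bar.

```bash
python3 -m handwheel '0 -2 0 0 0 2 0;0 -5 0 0 0 4 0;0 -9 0 0 0 7 0;0 -13 0 0 0 11 0;0 -17 0 0 0 14 0;-0.4 -21 0 0 0 14 0;-1 -25 0 0 0 14 0;-1.4 -29 0 0 0 14 0' | head -2
python3 -m handwheel '0 -4 0 0 0 0 0;0 -7 0 0 0 0 0;0 -9 0 0 0 0 0;0 -9.4 0 0 0 0 0;0 -9.4 0 0 0 0 0;0 -9.4 0 0 0 0 0'
python3 -m handwheel '0 0 -2 0 0 0 0;0 0 -4 0 0 0 0;0 0 -5 0 0 0 0;0 0 -6 0 0 0 0;0 0 -6 0 0 0 0;0 0 -6 0 0 0 0'
python3 - <<'E'
from h import *
snap('scene','s8');snap('side','d8');snap('wrist','w8')
for f,g,(x0,y0,x1,y1) in(('s8','s5',(130,240,230,330)),):
    a,b=load(f)['color'].astype(int),load(g)['color'].astype(int)
    m=(np.abs(a-b).sum(2)>45)
    print('\n'.join(''.join('#' if c else '.' for c in r) for r in m[y0:y1,x0:x1]))
E
```

```text
time_s: 8.42
position: [0.5939, -0.1864, 0.2974]
time_s: 8.92
position: [0.5945, -0.2785, 0.2973]
tool_rot: [[-0.192, 0.981, -0.0], [0.981, 0.192, 0.001], [0.001, 0.0, -1.0]]
ft_force: [-0.4, -0.2, -1.4]
grip_width: 0.0173
gripper_force: 78.5
time_s: 9.42
position: [0.5943, -0.2783, 0.2377]
tool_rot: [[-0.193, 0.981, -0.0], [0.981, 0.193, 0.0], [0.0, -0.0, -1.0]]
ft_force: [-0.2, -0.9, -1.0]
grip_width: 0.0169
gripper_force: 78.5
..............###############.......................................................................
..............################......................................................................
..............################......................................................................
...............###############......................................................................
...............################.....................................................................
...............################.....................................................................
...............################.............................
[... 7723 characters left out ...]
..............................................................................................
....................................................................................................
....................................................................................................
....................................................................................................
....................................................................................................
....................................................................................................
....................................................................................................
```

```bash
python3 - <<'E'
from h import *
s=load('s8');n=np.array([np.cos(np.radians(10.9)),np.sin(np.radians(10.9))]);bar=np.array([.6197,-.2754])
for u,v in((153.5,285),(177,266.5)): 
    p=onz(s,u,v,.163);print(p,'along x from bar',(p[:2]-bar)@n)
E
python3 -m handwheel '0 0 -1 0 0 0 0;0 0 -2 0 0 0 0;0 0 -3 0 0 0 0;0 0 -4.2 0 0 0 0;0 0 -4.2 0 0 0 0;0 0 -4.2 0 0 0 0'
```

```text
[ 0.60983707 -0.30319508  0.163     ] along x from bar -0.014940915624062669
[ 0.59830668 -0.24372939  0.163     ] along x from bar -0.015018589927323935
time_s: 10.07
position: [0.5938, -0.2798, 0.1947]
tool_rot: [[-0.191, 0.982, -0.001], [0.982, 0.191, 0.001], [0.001, -0.001, -1.0]]
ft_force: [0.2, 0.4, -1.9]
grip_width: 0.017
gripper_force: 78.5
```

```bash
python3 -m handwheel '0.6 0.1 0 0 0 0 0;1.2 0.2 0 0 0 0 0;1.8 0.35 0 0 0 0 0;2.5 0.5 0 0 0 0 0;2.5 0.5 0 0 0 0 0;2.5 0.5 0 0 0 0 0'
python3 -m handwheel '0 0 0.5 0 0 0 0;0 0 1 0 0 0 0;0 0 1.5 0 0 0 0;0 0 2 0 0 0 0;0 0 2.5 0 0 0 0;0 0 3 0 0 0 0;0 0 3 0 0 0 0;0 0 3 0 0 0 0'
```

```text
time_s: 10.57
position: [0.6194, -0.2748, 0.1951]
tool_rot: [[-0.191, 0.982, -0.0], [0.982, 0.191, 0.0], [0.0, -0.0, -1.0]]
ft_force: [-0.2, 0.1, -1.9]
grip_width: 0.017
gripper_force: 78.6
time_s: 11.23
position: [0.619, -0.2751, 0.2254]
tool_rot: [[-0.191, 0.982, 0.0], [0.982, 0.191, -0.0], [-0.0, 0.0, -1.0]]
ft_force: [0.2, -0.5, -4.4]
grip_width: 0.0169
gripper_force: 78.9
```

The bar is caught (force rose by 2.5 N). I'll lift it clear of the tank and carry it round to the hook's open side.

```bash
python3 -m handwheel '0 0 0.7 0 0 0 0;0 0 1.5 0 0 0 0;0 0 2.5 0 0 0 0;0 0 3.5 0 0 0 0;0 0 4.5 0 0 0 0;0 0 5.5 0 0 0 0;0 0 6.2 0 0 0 0;0 0 6.4 0 0 0 0'|sed -n 1,4p
python3 -m handwheel '0 0 0 0 0 0 0;0 0 0 0 0 0 0;-0.5 0.3 0 0 0 -1 0;-1.2 0.8 0 0 0 -2 0;-2 1.5 0 0 0 -3 0;-3 2.4 0 0 0 -4 0;-3.9 3.4 0 0 0 -5 0;-4.6 4.5 0 0 0 -6 0'|sed -n 1,4p
python3 -m handwheel '-0.5 1.3 0 0 0 -1.5 0;-0.8 2.6 0 0 0 -3 0;-0.9 4 0 0 0 -4.5 0;-0.9 5.5 0 0 0 -6 0;-0.9 7 0 0 0 -7 0;-0.9 8.5 0 0 0 -7.5 0;-0.9 10 0 0 0 -7.5 0;-0.9 11.5 0 0 0 -7.5 0'|sed -n 1,4p
python3 -m handwheel '0 1.5 0 0 0 0 0;0 3 0 0 0 0 0;0 4.5 0 0 0 0 0;0 6 0 0 0 0 0;0 7.2 0 0 0 0 0;0 8.2 0 0 0 0 0;0 9 0 0 0 0 0;0 9.5 0 0 0 0 0'|sed -n 1,4p
python3 -m handwheel '0 0.1 0 0 0 0 0;0 0.1 0 0 0 0 0;0 0.1 0 0 0 0 0;0 0.1 0 0 0 0 0;0 0.1 0 0 0 0 0;0 0.1 0 0 0 0 0'
python3 - <<'E'
from h import *
snap('wrist','w9');snap('scene','s9');snap('side','d9')
for f,g,(x0,y0,x1,y1) in(('s9','s5',(190,140,310,270)),):
    a,b=load(f)['color'].astype(int),load(g)['color'].astype(int)
    m=(np.abs(a-b).sum(2)>45)&(a.max(2)-a.min(2)<50)
    print('\n'.join(''.join('#' if c else '.' for c in r) for r in m[y0:y1,x0:x1]))
E
```

```text
time_s: 11.9
position: [0.6192, -0.2751, 0.2912]
tool_rot: [[-0.191, 0.982, 0.002], [0.982, 0.191, -0.002], [-0.002, 0.002, -1.0]]
ft_force: [-0.5, -0.8, -3.7]
time_s: 12.57
position: [0.5718, -0.2294, 0.2889]
tool_rot: [[-0.085, 0.996, -0.001], [0.996, 0.085, 0.001], [0.001, -0.001, -1.0]]
ft_force: [0.3, 0.9, -3.1]
time_s: 13.23
position: [0.5635, -0.1139, 0.2891]
tool_rot: [[0.044, 0.999, -0.0], [0.999, -0.044, 0.0], [0.0, -0.001, -1.0]]
ft_force: [1.8, -0.9, -4.2]
time_s: 13.9
position: [0.5639, -0.019, 0.2893]
tool_rot: [[0.043, 0.999, -0.0], [0.999, -0.043, 0.0], [0.0, -0.0, -1.0]]
ft_force: [0.2, 0.6, -3.9]
time_s: 14.4
position: [0.564, -0.0194, 0.2893]
tool_rot: [[0.044, 0.999, -0.0], [0.999, -0.044, -0.0], [-0.0, -0.0, -1.0]]
ft_force: [-0.0, -0.6, -3.0]
grip_width: 0.0177
gripper_force: 78.8
.....................................................####################...............................................
.....................................................#################..................................................
............................................
[... 14743 characters left out ...]
.......................................#..#####.....#.......#..................................
...................................................................#.####...............###.............................
.........................................................................###.........##.###.#.......#...................
...................................................................##....##.............................................
.......................................................#..............#####.............................................
.......................................................................##......#........................................
```

Run:
```python
from h import *
s=load('s9')
A,B=onz(s,272.5,186.5,.206),onz(s,235,205,.206)
print(A,B,np.linalg.norm(A-B),(A+B)/2,np.degrees(np.arctan2(*(A-B)[[1,0]])))
print('hook tip same camera', onz(load('s5'),262.5,213.5,.176))
```

```text
[0.56729264 0.0328285  0.206     ] [ 0.56355405 -0.07000792  0.206     ] 0.10290435377051488 [ 0.56542334 -0.01858971  0.206     ] 87.91794171885967
hook tip same camera [ 0.59756473 -0.02153394  0.176     ]
```

Bar mid is (0.565, −0.019), yaw −2°, matching the prediction. Advance 4.55 cm over the throat, then lower.

```bash
python3 -m handwheel '0 0 -0.5 0 0 0 0;0.4 0 -1 0 0 0 0;1 0 -1 0 0 0 0;1.8 -0.1 -1 0 0 0 0;2.7 -0.1 -1 0 0 0 0;3.5 -0.2 -1 0 0 0 0;4.2 -0.2 -1 0 0 0 0;4.5 -0.2 -1 0 0 0 0'|sed -n 1,4p
python3 -m handwheel '0 0 0 0 0 0 0;0 0 0 0 0 0 0;0 0 0 0 0 0 0;0 0 -0.4 0 0 0 0;0 0 -0.8 0 0 0 0;0 0 -1.2 0 0 0 0;0 0 -1.6 0 0 0 0;0 0 -2.0 0 0 0 0'|sed -n 1,4p
python3 - <<'E'
from h import *
snap('wrist','w10');snap('scene','s10');snap('side','d10')
for f,g,(x0,y0,x1,y1) in(('s10','s5',(220,160,310,260)),):
    a,b=load(f)['color'].astype(int),load(g)['color'].astype(int)
    m=(np.abs(a-b).sum(2)>45)&(a.max(2)-a.min(2)<50)
    print('\n'.join(''.join('#' if c else '.' for c in r) for r in m[y0:y1,x0:x1]))
E
```

```text
time_s: 15.22
position: [0.6102, -0.0211, 0.2788]
tool_rot: [[0.044, 0.999, -0.0], [0.999, -0.044, 0.0], [0.0, -0.0, -1.0]]
ft_force: [1.1, -0.0, -3.2]
time_s: 15.88
position: [0.6089, -0.021, 0.2588]
tool_rot: [[0.044, 0.999, -0.0], [0.999, -0.044, 0.0], [0.0, -0.0, -1.0]]
ft_force: [0.6, -0.7, -2.8]
....................................###########################...........................
....................................##########################............................
....................................##########################............................
....................................########################..............................
....................................#####################.................................
....................................###################...................................
....................................##################....................................
.....................................#################....................................
.....................................#################...............
[... 7602 characters left out ...]
.######...##.....#.....###..................#..................
......................#....#####.#.##.......###...######..###.............................
.......................##..##.##..####........#..###.###...##.............................
........................##.#.#.#.#...#.#######.#.######....##.............................
.........................#..###..##.#######.#######...###.#...............................
.........................#.##..#.##..####...########..###..#..............................
............................#.###########....############..#..............................
...............................#######.##...###...###########.............................
```

```bash
python3 - <<'E'
from h import *
s=load('s10')
for z in(.175,.18):
    A,B=onz(s,286,206.5,z),onz(s,247.8,226,z);print((A+B)/2,np.linalg.norm(A-B))
E
python3 -m handwheel '0 0 -0.4 0 0 0 0;0 0 -0.8 0 0 0 0;0 0 -1.1 0 0 0 0;0 0 -1.4 0 0 0 0;0 0 -1.7 0 0 0 0;0 0 -1.7 0 0 0 0'
python3 -m handwheel '0 0 -0.4 0 0 0 0;0 0 -0.8 0 0 0 0;0 0 -1.2 0 0 0 0;0 0 -1.2 0 0 0 0;0 0 -1.2 0 0 0 0'
```

```text
[ 0.61009433 -0.01784516  0.175     ] 0.10499758265553885
[ 0.61431506 -0.02116991  0.18      ] 0.10422592717166536
time_s: 16.53
position: [0.6089, -0.021, 0.2419]
tool_rot: [[0.044, 0.999, -0.0], [0.999, -0.044, 0.0], [0.0, -0.0, -1.0]]
ft_force: [0.1, 0.2, -1.7]
grip_width: 0.0171
gripper_force: 79.1
time_s: 16.95
position: [0.6089, -0.021, 0.2301]
tool_rot: [[0.044, 0.999, -0.001], [0.999, -0.044, 0.0], [0.0, -0.001, -1.0]]
ft_force: [-0.9, 0.5, -1.4]
grip_width: 0.0174
gripper_force: 79.1
```

The load went back to the lifter's own weight, so the stand carries the basket. I'll check where the bar is before withdrawing.

Run:
```python
from h import *
snap('scene','s11');snap('side','d11')
for f,g,(x0,y0,x1,y1) in(('s11','s5',(235,190,310,240)),('d11','d5',(275,180,365,250))):
    a,b=load(f)['color'].astype(int),load(g)['color'].astype(int)
    m=(np.abs(a-b).sum(2)>45)&(a.max(2)-a.min(2)<50)
    print('\n'.join(''.join('#' if c else '.' for c in r) for r in m[y0:y1,x0:x1]))
```

```text
.........................###########.......................................
.........................###########.......................................
.........................####.######.......................................
.........................#####.#####.......................................
.........................###########.......................................
.........................####.######.......................................
.........................###########.......................................
.........................###########.......................................
.........................#####.#####.......................................
..........................##########.......................................
..........................###.######.......................................
...........................##############..................................
............................###############................................
.............................###############...............................
.............................#######
[... 8369 characters left out ...]
.........######.##...#############.#...........................
............####..###..............#####...###..###############...........................
...................###...###..####..##.....##..###############............................
..................####...###..#.#.........##...###############............................
..............#########..###..............###....#############............................
..................####...................####.#..############.............................
.........................................####.#..#############............................
.................######..................####....############.............................
```

```bash
python3 - <<'E'
from h import *
s=load('s11')
A,B=onz(s,285.5,208.5,.165),onz(s,247.5,229.5,.165);print((A+B)/2,np.linalg.norm(A-B),np.degrees(np.arctan2(*(A-B)[[1,0]])))
E
python3 -m handwheel '-0.4 0 0 0 0 0 0;-0.8 0 0 0 0 0 0;-1.3 0.1 0 0 0 0 0;-1.8 0.1 0 0 0 0 0;-2.4 0.1 0 0 0 0 0;-3 0.1 0 0 0 0 0;-3.6 0.2 0 0 0 0 0;-4.2 0.2 0 0 0 0 0'
```

```text
[ 0.60803611 -0.01746264  0.165     ] 0.10818457222089371 89.11324093556156
time_s: 17.72
position: [0.5663, -0.0189, 0.2304]
tool_rot: [[0.044, 0.999, 0.0], [0.999, -0.044, -0.0], [-0.0, 0.0, -1.0]]
ft_force: [0.1, 1.2, -1.7]
grip_width: 0.0169
gripper_force: 79.1
```

```bash
python3 -m handwheel '-1 0 0 0 0 0 0;-2.5 0 0 0 0 0 0;-4 0 0 0 0 0 0;-4 0 2 0 0 0 0;-4 0 5 0 0 0 0;-4 0 7 0 0 0 0;-4 2 7 0 0 0 0;-4 5 7 0 0 0 0'|sed -n 1,2p
python3 -m handwheel '0.5 3 0 0 0 -3 0;1.5 6 0 0 0 -6 0;3 9 0 0 0 -9 0;4.5 12 0 0 0 -12 0;6 15 0 0 0 -15 0;7 18 0 0 0 -18.5 0;8 21 0 0 0 -18.5 0;8.3 23 0 0 0 -18.5 0'|sed -n 1,2p
python3 -m handwheel '0 1.5 0 0 0 0 0;0 2.3 0 0 0 0 0;0 2.3 0 0 0 0 0;0 2.3 0 0 0 0 0;0 2.3 0 0 0 0 0'
python3 - <<'E'
from h import *
snap('scene','s12');snap('side','d12')
for f,g,(x0,y0,x1,y1) in(('s12','s10',(320,110,390,210)),('s12','s10',(240,190,310,240))):
    a,b=load(f)['color'].astype(int),load(g)['color'].astype(int)
    m=(np.abs(a-b).sum(2)>45)
    print('\n'.join(''.join('#' if c else '.' for c in r) for r in m[y0:y1,x0:x1]))
E
```

```text
time_s: 18.38
position: [0.5272, 0.0298, 0.3015]
time_s: 19.05
position: [0.6103, 0.2634, 0.2994]
time_s: 19.47
position: [0.61, 0.2828, 0.3008]
tool_rot: [[0.36, 0.933, 0.0], [0.933, -0.36, -0.0], [-0.0, 0.001, -1.0]]
ft_force: [-0.7, -0.4, -1.3]
grip_width: 0.0172
gripper_force: 79.2
..........................................############................
..........................................############................
..........................................############....#...........
.........................................#############................
.........................................############.................
..........................................###########.................
.........................................############.................
.........................................############.................
.........................................############.................
.........................................############.................
.........................................###########..................
................................
[... 9136 characters left out ...]
##...#...#..##...#.#.....#########..#.##.###.................
............#...#.....#.#.#......#############..#.####................
..............##.#.#.####.##......##########.#.#..#..###..............
............#.#.##.#..#.######.##..###########.#......###.............
...........#######.#.####.###.###...#############...#.####............
.....#.#....##...#.#.##.##....#####.###########.####...####...........
...#..##.####.##.#####.##.###.##.....#############...#..##............
.#...##.....###..##..#..####.###.##.##..##########.#####.#............
...###.#....#...#####.####...##..###.#.#.#########.#####.#............
.#...###..#.###...##.###.##.###....##.##...######.#.###.###...........
```

```bash
python3 - <<'E'
from h import *
s=load('s12')
p=[onz(s,u,v,.2255) for u,v in((352.5,151.5),(375.5,146.3))];print(p,(p[0]+p[1])/2,'exp .6193 .2804')
print(status.observe()['position'])
E
python3 -m handwheel '0 0 -2 0 0 0 0;0 0 -5 0 0 0 0;0 0 -8 0 0 0 0;0 0 -11 0 0 0 0;0 0 -13 0 0 0 0;0 0 -14 0 0 0 0;0 0 -14 0 0 0 0;0 0 -14 0 0 0 0'
```

```text
[array([0.60785923, 0.25112932, 0.2255    ]), array([0.62913171, 0.31056595, 0.2255    ])] [0.61849547 0.28084763 0.2255    ] exp .6193 .2804
[0.61005803 0.28284199 0.30078129]
time_s: 20.23
position: [0.6105, 0.2837, 0.1614]
tool_rot: [[0.359, 0.933, 0.001], [0.933, -0.359, 0.0], [0.001, 0.001, -1.0]]
ft_force: [0.4, -0.5, -0.7]
grip_width: 0.0172
gripper_force: 79.1
```

Lifter is within 1 mm of the expected position above the caddy. Lowering.

```bash
python3 -m handwheel '0 0 -1 0 0 0 0;0 0 -2 0 0 0 0;0 0 -3 0 0 0 0;0 0 -4 0 0 0 0;0 0 -5 0 0 0 0;0 0 -5.6 0 0 0 0;0 0 -6.1 0 0 0 0;0 0 -6.1 0 0 0 0'
python3 -m handwheel '0 0 -0.1 0 0 0 0;0 0 -0.2 0 0 0 0;0 0 -0.2 0 0 0 0'
```

```text
time_s: 20.9
position: [0.61, 0.284, 0.0989]
tool_rot: [[0.358, 0.934, -0.0], [0.934, -0.358, -0.0], [-0.0, -0.0, -1.0]]
ft_force: [0.3, 0.6, -1.6]
grip_width: 0.017
gripper_force: 79.2
time_s: 21.15
position: [0.6103, 0.2841, 0.0982]
tool_rot: [[0.358, 0.934, 0.001], [0.934, -0.358, 0.0], [0.001, 0.001, -1.0]]
ft_force: [-1.2, -0.6, 2.7]
grip_width: 0.017
gripper_force: 79.7
```

```bash
python3 -m handwheel '0 0 0 0 0 0 0.3;0 0 0 0 0 0 0.4;0 0 0 0 0 0 0.6;0 0 0 0 0 0 0.8;0 0 0 0 0 0 1;0 0 0 0 0 0 1;0 0 0 0 0 0 1;0 0 0 0 0 0 1'
python3 -m handwheel '0 0 1 0 0 0 1;0 0 3 0 0 0 1;0 0 6 0 0 0 1;0 0 9 0 0 0 1;0 -3 12 0 0 0 1;-2 -6 14 0 0 0 1;-4 -10 14 0 0 0 1;-6 -14 14 0 0 0 1'
python3 -m handwheel '0 0 0 0 0 0 1;0 0 0 0 0 0 1;0 0 0 0 0 0 1;0 0 0 0 0 0 1;0 0 0 0 0 0 1;0 0 0 0 0 0 1'|head -1
python3 - <<'E'
from h import *
snap('scene','s13');snap('side','d13');snap('wrist','w13')
s,d=load('s13'),load('d13')
# lifter grip: dark brown blob in both views
R=[]
for im,(x0,y0,x1,y1) in((s,(340,160,372,196)),(d,(240,125,275,165))):
    c=im['color'].astype(int);r,g,b=c[...,0],c[...,1],c[...,2]
    m=((r<115)&(r>g+12)&(g<0.62*r)).astype(np.uint8);k=np.zeros_like(m);k[y0:y1,x0:x1]=m[y0:y1,x0:x1]
    n,l,st,ce=cv2.connectedComponentsWithStats(k);i=1+np.argmax(st[1:,4]);print(st[i],ce[i]);R.append(ray(im,*ce[i]))
print('grip',tri(*R))
a,b=s['color'].astype(int),load('s5')['color'].astype(int)
m=(np.abs(a-b).sum(2)>45)&(a.max(2)-a.min(2)<50)
print('\n'.join(''.join('#' if c else '.' for c in r) for r in m[195:290,235:325]))
E
```

```text
time_s: 21.82
position: [0.61, 0.284, 0.0973]
tool_rot: [[0.358, 0.934, 0.0], [0.934, -0.358, 0.0], [0.0, 0.0, -1.0]]
ft_force: [-0.0, 0.0, -1.2]
grip_width: 0.0852
gripper_force: 0.0
time_s: 22.48
position: [0.5522, 0.1487, 0.2394]
tool_rot: [[0.357, 0.934, 0.004], [0.934, -0.357, 0.0], [0.002, 0.004, -1.0]]
ft_force: [0.6, -0.5, -0.8]
grip_width: 0.085
gripper_force: 0.0
time_s: 22.98
[352 173  11  19 150] [357.12 181.4 ]
[254 143   6  15  79] [256.67088608 149.35443038]
grip (array([0.6090804 , 0.28505194, 0.11543023]), [np.float64(0.0009153794815640255), np.float64(0.0009153794815640175)])
..........................................................................................
..........................................................................................
..........................................................................................
..........................................................................................
..........................................................................................
............................................
[... 7445 characters left out ...]
#######........................................................
.........................########.........................................................
.........................######...........................................................
.........................#####........#...................................................
..........................##..............................................................
..........................................................................................
..........................................................................................
..........................................................................................
```

Lifter stands (grip at z 0.1154, tilt negligible) and the basket hangs with its bar unmoved. Quick rest check, then hand in.

```bash
python3 -m handwheel '0 0 0 0 0 0 1;0 0 0 0 0 0 1;0 0 0 0 0 0 1;0 0 0 0 0 0 1;0 0 0 0 0 0 1;0 0 0 0 0 0 1;0 0 0 0 0 0 1;0 0 0 0 0 0 1'|head -1
python3 - <<'E'
from h import *
b=load('s13')['color'].astype(int);a=snap('scene','s14')['color'].astype(int)
m=np.abs(a-b).sum(2)>60;print('basket change',m[200:290,235:300].sum(),'caddy change',m[160:225,330:380].sum())
if m[200:290,235:300].sum()<60: print(env.close_job())
E
```

```text
time_s: 23.8
basket change 0 caddy change 0
the job is handed in; nothing more can be done
None
```

The basket hangs by its bar in the drip stand's hook, the lifter stands upright in its caddy, and the job was handed in at about 24 s; the judge's verdict was not shown, but the last images showed both at rest.

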